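# Release the frame clamp and close its oil tank

## Robot

A 7-joint arm with a two-finger parallel gripper is mounted at the origin on the work surface. World frame = base frame: x ahead of the robot, y to its left, z up, the work surface at z = 0. Lengths are in m, angles in rad, forces in N, time in s.
With the tool pointing down it reaches from about 0.4 to 0.9 m from the base axis. Payload 5.5 kg.
Tool frame: the origin (TCP) lies midway between the tips of the shut fingers; the grasp point (between the pads) lies 19 mm behind it; y points along the fingers, z is the direction in which the jaws open and shut, and the axes are right-handed (so a half turn about y gives the same grasp; the last joint's range is limited). The gripper opens to 92 mm and grips with 3 to 60 N. Pads are 19 mm wide; open, the fingers measure 130 mm over their backs; the gripper's body (75 mm by 190 mm) begins 47 mm behind the grasp point.
Start: joints at [1.529, 0.501, -0.427, 1.55, 0.221, 1.138, -0.21], TCP at [0.195, -0.62, 0.227] pointing down, gripper open.
Joint ranges: [-2.88, 2.88], [-0.31, 2.03], [-1.54, 1.56], [0.2, 2.42], [-1.41, 4.55], [0.19, 2.02], [-2.57, 2.57]. Speed limits (rad/s): [2.57, 2.57, 3.14, 3.14, 3.14, 3.14, 3.14].

## Interface

Orientations are given as a 3x3 rotation matrix whose columns are the frame's x, y, z axes.
In Python, from cell import * gives the robot as it stands. The module is installed in compiled form; this text tells all that it offers.
- The arm moves only by the tool servo_tool, never from a script. Its argument "series" is one flat list of numbers, 5 for each row, row after row: the opening, from 0 (shut) to 1 (fully open), then the shift along the world's x, y, z in cm, then the turn about the world's z in degrees. A call has 1 to 20 rows; each row shifts and turns the pose as measured when the row begins; what a row does not reach is not made up. A row lasts 1/8 s, in which the tool goes at most 62.5 mm and 10.7 degrees, less where a joint would pass 70% of its speed; a pose out of reach is approached as far as the arm can. A call with a gripper value outside its range is refused whole. The fingers move at their own pace and stop on an object; "grip_force" is the grip in N (left out, the last holds). Time passes only in rows, so rows that do not move let the fingers close. It gives the time, the measured TCP pose, the force and the opening at its end, in the units of the state.
- get_state(): the state, without advancing time (a new reading comes with each control period).
- read_camera(name): name is "side" or "top"; returns a dict with "frame" (480x640x3 uint8, red, green, blue), "fx", "fy", "cx", "cy" (pixels), "k1" (the pictures are not rectified: a ray, as slopes to the right and down, at radius r is drawn at 1 + k1 r^2 times it, then the intrinsics apply), "rvec" (rotation vector, rad) and "tvec" (3), from world to camera coordinates, as OpenCV has them. Camera axes: x right, y down, z forward; pixel columns grow to the right and rows downward; lengths in m; the calibration is good to about 2 mm. A picture is of the moment at which its call begins. There is no depth.
- hand_in(): hands the job in, once; it reports no verdict.
The state is a dict: "t": time; "q": joint angles; "qd": joint speeds; "joint_torque": joint torques, N m; "tool_pos": TCP position; "tool_rot": TCP orientation; "contact_force": force on the tool from outside, world axes, zero at the start; "torque": the same for the moment, N m; "width": finger opening in m.
Only numpy, scipy, OpenCV 4.12 (cv2) and the standard library are available. Lean on these libraries where they do the work, as an engineer would, in place of code of your own. Each camera call takes 0.05 s, during which the arm holds its last target.

## Task

The glue-up is done: turn the red hand valve on the green clamp's tank clockwise from the red mark to the green mark until it clicks home, so the rams let go. Then close the tank with the yellow-barred breather cap: set its lugs in the slots of the filler neck, push it down against the spring and give it a quarter turn clockwise to its stop. Finish while still gripping the cap, seated and locked there (I will put in the locking screw), and leave the other things on the bench where they are.

Things in the scene. Friction and masses are not known exactly. Their poses are not given: they have to be found in the camera images.
- valve (a joint): angle of the hand valve's bar knob: 0 = white pointer line at the red mark (clamping), 1.047 rad (60 degrees) = at the green mark (release), where it meets a stop. Grows CLOCKWISE seen from above. A spring detent resists with up to about 0.3 N m in the first half of the swing and snaps the knob on in the second; let go before half way it springs back
- knob_grip (a point): on the hand valve's upright axis, in the middle of its red finger bar, 245 mm above the bench. Frame turns with the knob, z up. Bar 52 mm long (x), 14 mm thick (y), 26 mm high (13 mm below this point to 13 mm above), white line on its top at the pointer end (-x); under it a black disc 52 mm across
- clamp: green hydraulic frame clamp, fixed. Origin on the bench under the middle of its oil tank, x away from the robot, z up. Tank lid 250 (x) x 350 (y) mm, 162 mm high, carries valve knob at (-70, 10), filler neck at (-50, -110), motor with pump lying along x at y = 118 mm, 100 mm across, 269 mm high, gauge at (30, 33), 251 mm high. Clamp bed beyond y = 190 mm, up to 140 mm high
- cap: loose breather cap standing on its foot. Origin under the foot's centre, z up. Alu foot 36 mm across with two lugs at its bottom along +x and -x, out to 26.5 mm from the axis, 10 mm wide, 5 mm high; black ribbed skirt 74 mm across, z 13.5 to 25.5 mm, soft gasket below it; yellow finger bar along x above the lugs, 60 mm long, 16 mm thick (y), z 25.5 to 51.5 mm. 0.13 to 0.25 kg
- neck_rim (a point): centre of the rim of the tank's steel filler neck, 192 mm above the bench, 68 mm outside, z up. Slots for the cap's lugs along +x and -x of this frame (white marks outside the rim): 15 mm wide, out to 29 mm from the axis. Between them a lip 6 mm thick, opening 42 mm across. The cap fits either way round. Foot over 11 mm below the rim: it can turn; at 13.5 mm the skirt meets the rim
- cap_lug (a point): middle of the cap's +x lug, 22 mm from the cap's axis, 2.5 mm above its underside
- strainer (a joint): how far (m) the sprung round plate in the neck is pressed down: 0 = free, its top 4 mm below the rim. The cap's foot presses on it: 5.5 N at first touch, 0.5 N more per mm. The lugs turn under the lip clockwise only (from above), a quarter turn to a stop; there a notch 2 mm deep lets the spring lift the cap when the push eases (foot then 9 mm below the rim)
- filter: bystander, leave alone: spare breather filter element: white pleated paper cylinder with black ends, 54 mm across, 46 mm high, standing; origin under its centre
- paste_tin: bystander, leave alone: flat blue tin with a bright lid, 62 mm across, 36 mm high; origin under its centre
- plane: bystander, leave alone: wooden hand plane, 200 x 58 x 32 mm block with a steel blade (top of blade about 65 mm high); origin under its centre
- mallet: bystander, leave alone: wooden joiner's mallet lying flat, about 285 mm long, dark head 115 mm wide and 55 mm high; origin on the bench under the handle
- chisel: bystander, leave alone: chisel with wooden handle lying flat, about 265 mm long, 31 mm high; origin on the bench near the ferrule
- oil_jug: bystander, leave alone: white plastic oil jug with red cap, 100 mm across, 200 mm high, standing; origin under its centre
- screwdriver: bystander, leave alone: screwdriver lying flat; origin on the bench under it
There are look-alikes about, which are no part of the job. Leave any orange or purple look-alike of the cap alone.

How it is judged:
On the way, in this order (a step that is already met when the one before it is completed fails the run):
1. the hand valve is clicked home at the green mark (value of joint valve above 0.95 rad), for 0.2 s.
2. the cap, lugs through the slots, is pushed down against the spring (horizontal distance between cap and neck_rim below 0.004 m and z of cap in the frame of neck_rim below -0.0095 m and angle between the x axis of cap and the x axis of neck_rim, either way round below 0.4 rad), for 0.05 s.
3. the lugs are on their way clockwise from the slots under the lip (z of cap in the frame of neck_rim below -0.0075 m and ((x of cap_lug in the frame of neck_rim above 0.005 m and y of cap_lug in the frame of neck_rim below -0.006 m) or (x of cap_lug in the frame of neck_rim below -0.005 m and y of cap_lug in the frame of neck_rim above 0.006 m))), for 0.05 s.
At the end, for the whole second after the job is handed in: Valve at the green mark (past 0.95 rad); cap centred in the neck within 4 mm, upright within 0.1 rad, still, foot 7.5 to 15.5 mm below the rim, turned at least 1.38 rad from the slots, and the fingers still hold it (over 3 N) (value of joint valve above 0.95 rad and horizontal distance between cap and neck_rim below 0.004 m and z of cap in the frame of neck_rim between -0.0155 and -0.0075 m and angle between the x axis of cap and the x axis of neck_rim, either way round above 1.38 rad and angle between cap's own z axis and vertical below 0.1 rad and linear speed of cap below 0.02 m/s and contact force between the fingers and cap above 3 N); the arm keeps its last pose, push and grip.
It fails at once if a bystander on the bench is moved by more than 30 mm (distance of any of filter, paste_tin, plane, mallet, chisel, oil_jug, screwdriver from where it was at the start of the episode above 0.03 m).
It also fails if it takes over 58 s, if anything falls off the work surface, if the arm or the gripper's body presses on something with over 40 N, if the wrist force passes 120 N, or if a joint passes its speed limit or range.

## Working session

There is one attempt and no reset: what is moved stays moved. The work goes in short steps, Python scripts to look and compute and a tool call to move; the robot and the scene stay as the last step left them, time stands still between calls to the robot, and variables do not carry over. Pictures are saved under pics/ and viewed, and the job is handed in when it is done.

Besides the shell and the picture viewer there is one more tool, called after "Request:" as a command line: name --argument value ..., lists and objects as JSON in quotes. servo_tool: Moves the arm, as the interface text tells. Its arguments: {"type":"object","properties":{"series":{"type":"array"},"grip_force":{"type":"number"}},"required":["series"]}

```bash
mkdir -p pics
cat > h.py <<'E'
from cell import *
import numpy as np, cv2
def cam(n):
    c=read_camera(n); c['R']=cv2.Rodrigues(np.array(c['rvec'],float))[0]; c['t']=np.array(c['tvec'],float).ravel(); return c
def proj(c,P):
    P=np.atleast_2d(P).astype(float); X=P@c['R'].T+c['t']; s=X[:,:2]/X[:,2:]
    s=s*(1+c['k1']*(s**2).sum(1,keepdims=True)); return s*[c['fx'],c['fy']]+[c['cx'],c['cy']]
def ray(c,u,v):
    d=(np.array([u,v])-[c['cx'],c['cy']])/[c['fx'],c['fy']]; s=d.copy()
    for _ in range(20): s=d/(1+c['k1']*(s@s))
    o=-c['R'].T@c['t']; return o,c['R'].T@np.r_[s,1]
def atz(c,u,v,z):
    o,d=ray(c,u,v); return o+d*(z-o[2])/d[2]
def save(c,n): cv2.imwrite('pics/'+n,c['frame'][:,:,::-1] if isinstance(c,dict) else c[:,:,::-1])
def crop(c,n,x0,y0,w,h,k):
    im=cv2.resize(c['frame'][y0:y0+h,x0:x0+w],None,fx=k,fy=k,interpolation=cv2.INTER_CUBIC); save(im,n)
E
python3 - <<'E'
from h import *
import pickle
s=get_state(); print({k:np.round(v,3) for k,v in s.items()})
for n in('side','top'):
    c=cam(n); save(c,n+'0.png'); pickle.dump(c,open(n+'0.pkl','wb')); print(n,c['fx'],c['k1'],-c['R'].T@c['t'],c['R'])
E
```

```text
{'t': np.float64(0.0), 'q': array([ 1.529,  0.502, -0.427,  1.551,  0.221,  1.138, -0.21 ]), 'qd': array([-0.001,  0.001,  0.001,  0.001,  0.   ,  0.   , -0.   ]), 'joint_torque': array([ 0.0000e+00, -5.6661e+01, -5.8160e+00, -2.7912e+01, -6.9000e-02,
        3.1000e-02,  0.0000e+00]), 'tool_pos': array([ 0.195, -0.619,  0.226]), 'tool_rot': array([[-0.954, -0.001,  0.3  ],
       [-0.3  ,  0.002, -0.954],
       [-0.   , -1.   , -0.002]]), 'contact_force': array([ 0.208,  0.051, -0.098]), 'torque': array([ 0.012, -0.025, -0.01 ]), 'width': np.float64(0.092)}
side 458.04564343302656 -0.04590649676959355 [ 0.22053217 -1.09490396  0.98154964] [[ 0.95712537 -0.28927176  0.01526003]
 [-0.16762588 -0.59605524 -0.78525137]
 [ 0.23624686  0.74902604 -0.61898903]]
top 567.569220555386 -0.0671275563667637 [ 0.25676721 -0.06707448  1.60518656] [[-0.04959326 -0.99875482 -0.0054147 ]
 [-0.97747776  0.04964877 -0.20511516]
 [ 0.20512859 -0.00487959 -0.97872287]]
```

View pics/side0.png

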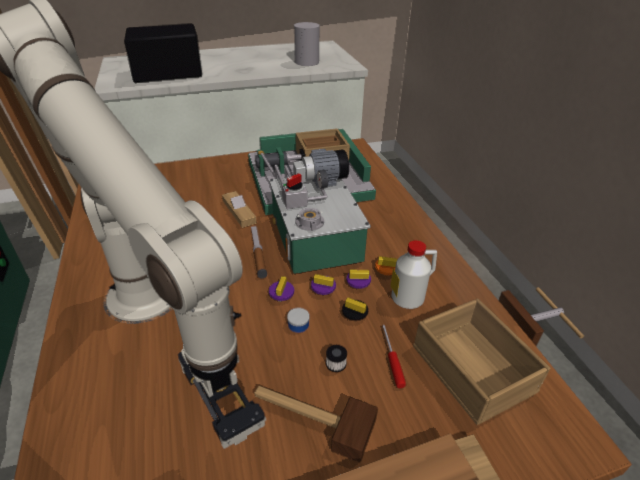

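View pics/top0.png

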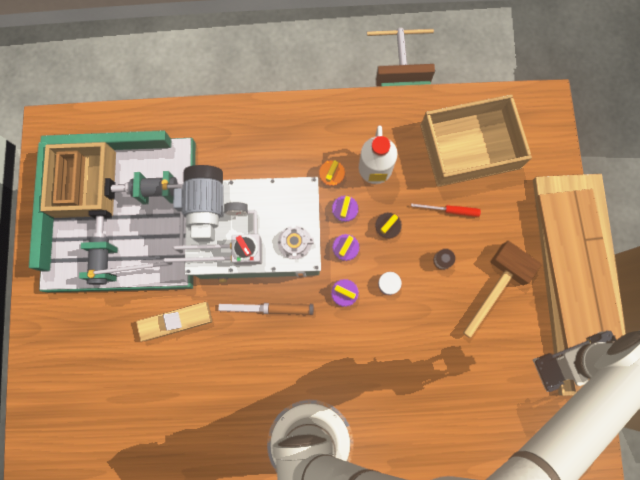

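Candidates in the top view for the cap with its yellow bar:
- purple skirts at (346,209), (346,247) and (344,293)
- orange skirt at (332,173)
- black skirt at (388,226), which in the side view is at (355,308)

The description says black ribbed skirt, so I choose (388,226) and check it in a close crop.

Run:
```python
from h import *
import pickle
c=pickle.load(open('top0.pkl','rb')); d=pickle.load(open('side0.pkl','rb'))
a=cv2.resize(c['frame'][195:255,355:425],None,fx=5.7,fy=5.7,interpolation=cv2.INTER_CUBIC)
b=cv2.resize(d['frame'][280:340,320:390],None,fx=5.7,fy=5.7,interpolation=cv2.INTER_CUBIC)
save(np.hstack([a,b]),'cap.png')
crop(c,'tank.png',180,180,150,100,5.3)
crop(d,'tankside.png',260,165,110,80,7)
```

```text
(no output)
```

View pics/cap.png

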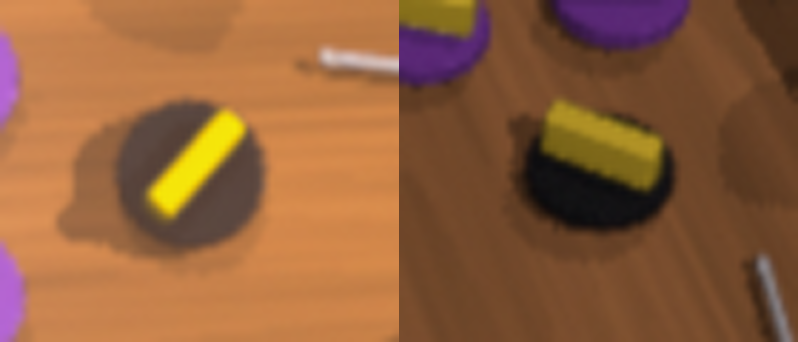

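View pics/tank.png

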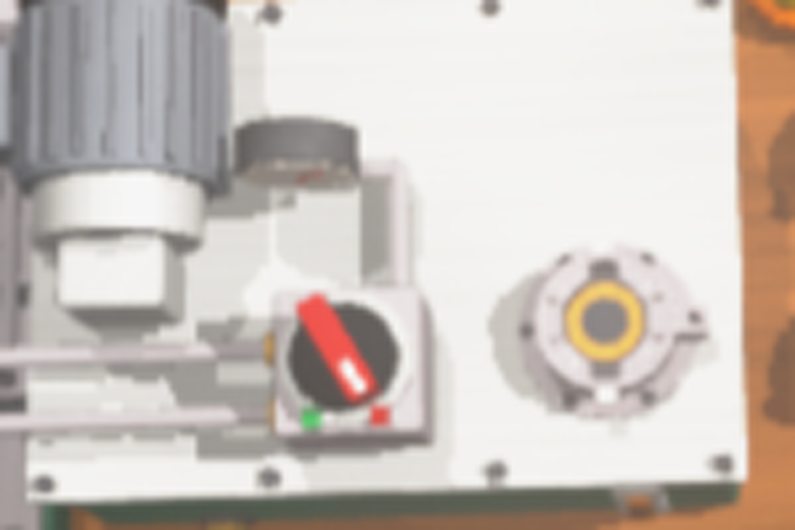

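View pics/tankside.png

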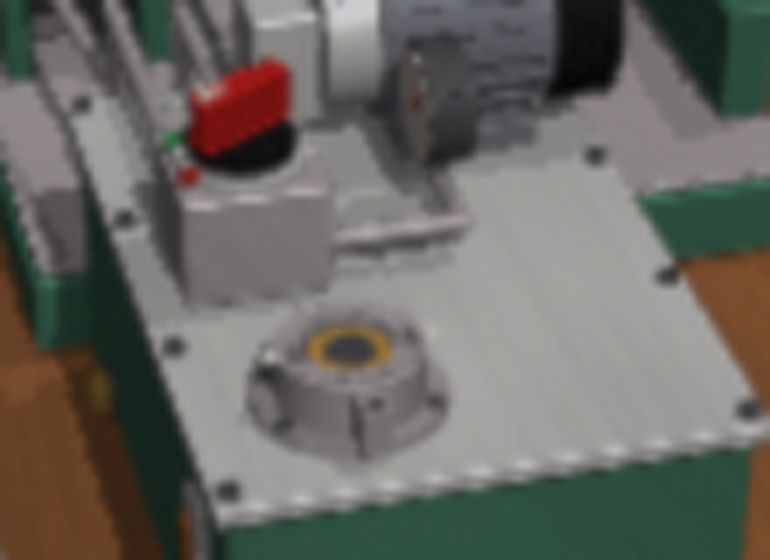

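The crop confirms the black-skirted cap with its yellow bar. In the top view the knob's white pointer end is toward the red mark at about (247,253). The neck centre is at about (294,240), with its slots and white marks up and down in the image, roughly along world x.

```bash
cat > fit.py <<'E'
from h import *
from scipy.optimize import minimize
def boxpts(x,y,yaw,L,W,z0,z1):
    c,s=np.cos(yaw),np.sin(yaw); P=[]
    for a in(-L/2,L/2):
        for b in(-W/2,W/2):
            for z in(z0,z1): P.append([x+c*a-s*b,y+s*a+c*b,z])
    return np.array(P)
def cost(p,cams,masks,L,W,z0,z1):
    t=0
    for c,(m,ox,oy) in zip(cams,masks):
        q=(proj(c,boxpts(p[0],p[1],p[2],L,W,z0,z1))-[ox,oy]+.5)*8-.5
        h=cv2.convexHull(np.round(q*16).astype(np.int32).reshape(-1,1,2))
        im=np.zeros((m.shape[0]*8,m.shape[1]*8),np.float32); cv2.fillConvexPoly(im,h,1,cv2.LINE_8,4)
        im=cv2.resize(im,m.shape[::-1],interpolation=cv2.INTER_AREA)
        t+=((im-m)**2).sum()/max(m.sum(),1)
    return t
def fitbox(cams,masks,p0,*g):
    best=None
    for dy in(-.15,0,.15):
        x0=np.array(p0)+[0,0,dy]
        S=np.vstack([x0,x0+[.006,0,0],x0+[0,.006,0],x0+[0,0,.15]])
        r=minimize(cost,x0,args=(cams,masks,*g),method='Nelder-Mead',options=dict(initial_simplex=S,xatol=1e-5,fatol=1e-6))
        if best is None or r.fun<best.fun: best=r
    return best
def mask(c,col,u,v,r=20):
    u,v=int(u),int(v); f=c['frame'][v-r:v+r,u-r:u+r].astype(np.float32)
    h=cv2.cvtColor(f/255,cv2.COLOR_RGB2HSV)
    if col=='y': m=(h[...,0]>42)&(h[...,0]<70)&(h[...,1]>.6)&(h[...,2]>.2)
    else: m=((h[...,0]<12)|(h[...,0]>348))&(h[...,1]>.55)&(h[...,2]>.2)
    n,l,st,_=cv2.connectedComponentsWithStats(m.astype(np.uint8),connectivity=4)
    k=1+np.argmax(st[1:,4]); return (l==k).astype(np.float32),u-r,v-r
E
python3 - <<'E'
from fit import *
import pickle
T=pickle.load(open('top0.pkl','rb')); S=pickle.load(open('side0.pkl','rb'))
for nm,col,pt,ps,g in (('cap','y',(388,226),(355,306),(.06,.016,.0255,.0515)),('knob','r',(244,246),(294,182),(.052,.014,.232,.258))):
    p=atz(T,*pt,g[3]); q=atz(S,*ps,g[3]); print(nm,'guess',p[:2],q[:2])
    y0=-.7 if nm=='cap' else .6
    mt,ms=mask(T,col,*pt),mask(S,col,*ps); print(mt[0].sum(),ms[0].sum())
    best={}
    for name,(cs,mm) in dict(both=([T,S],[mt,ms]),top=([T],[mt]),side=([S],[ms])).items():
        r=min((fitbox(cs,mm,[*p[:2],y],*g) for y in (0,.5,1,1.5,2,2.6)),key=lambda r:r.fun)
        print(name,np.round(r.x,4),np.degrees(r.x[2]).round(1),r.fun.round(3))
# lid corners
for uv in((185,274),(320,180),(320,273)): print('lid',uv,atz(T,*uv,.162))
print('neck centre ring top', atz(T,180+603/5.3,180+320/5.3,.188), 'slots', atz(T,180+603/5.3,180+268/5.3,.192),atz(T,180+604/5.3,180+370/5.3,.192))
print('neck side', atz(S,260+350/7,165+348/7,.188))
crop(T,'neck.png',274,218,42,42,14)
E
```

```text
cap guess [ 0.57952375 -0.24510645] [ 0.58071192 -0.26570618]
143.0 216.0
both [ 0.5893 -0.2497 -0.7703] -44.1 0.166
top [ 0.5904 -0.25   -0.7789] -44.6 0.081
side [ 0.5881 -0.2506  2.3831] 136.5 0.05
knob guess [0.50499471 0.12906032] [0.4999704 0.0955601]
82.0 123.0
both [0.5076 0.1312 0.592 ] 33.9 0.874
top [0.515  0.1364 0.551 ] 31.6 0.666
side [0.5075 0.1275 0.6773] 38.8 0.138
lid (185, 274) [0.45717965 0.29670738 0.162     ]
lid (320, 180) [ 0.68987822 -0.06168277  0.162     ]
lid (320, 273) [ 0.44280232 -0.05005991  0.162     ]
neck centre ring top [0.52604457 0.01228011 0.188     ] slots [0.55064654 0.0111013  0.192     ] [0.50104266 0.01249484 0.192     ]
neck side [0.52701183 0.00996085 0.188     ]
```

View pics/neck.png

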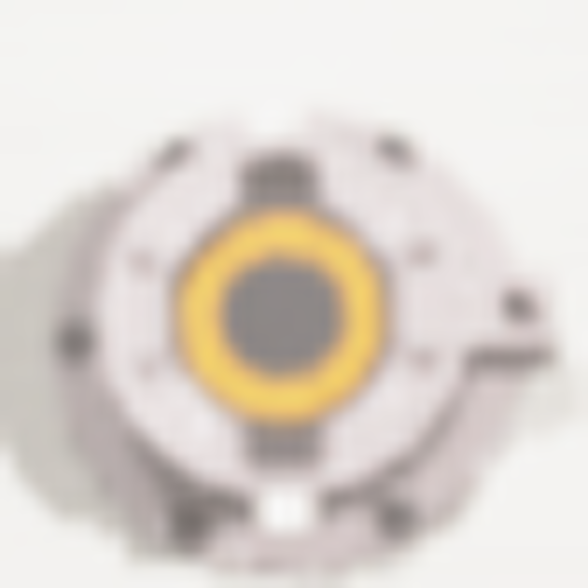

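Run:
```python
from fit import *
import pickle
T=pickle.load(open('top0.pkl','rb')); S=pickle.load(open('side0.pkl','rb'))
g=(.052,.014,.232,.258)
def hullm(m):
    c,_=cv2.findContours(m[0].astype(np.uint8),0,cv2.CHAIN_APPROX_NONE); o=np.zeros(m[0].shape,np.uint8)
    cv2.fillConvexPoly(o,cv2.convexHull(np.vstack(c)),1); return o.astype(np.float32),m[1],m[2]
mt,ms=hullm(mask(T,'r',244,246)),hullm(mask(S,'r',294,182)); print(mt[0].sum(),ms[0].sum())
for name,(cs,mm) in dict(both=([T,S],[mt,ms]),top=([T],[mt]),side=([S],[ms])).items():
    r=min((fitbox(cs,mm,[.506,.13,y],*g) for y in (.3,.6,.8)),key=lambda r:r.fun); print(name,np.round(r.x,4),np.degrees(r.x[2]).round(1),r.fun.round(3))
    if name=='both': K=r.x
# yellow ring centroid
f=T['frame'][220:260,274:314].astype(np.float32)/255; h=cv2.cvtColor(f,cv2.COLOR_RGB2HSV)
m=(h[...,0]>30)&(h[...,0]<60)&(h[...,1]>.35); c=cv2.findContours(m.astype(np.uint8),0,cv2.CHAIN_APPROX_NONE)[0]
c=max(c,key=len); e=cv2.fitEllipse(c); print(e); u,v=e[0][0]+274,e[0][1]+220
N=atz(T,u,v,.188); print('ring',u,v,N)
def ov(c,P,n,u,v,w,k,segs):
    im=cv2.resize(c['frame'][v:v+w,u:u+w],None,fx=k,fy=k,interpolation=cv2.INTER_CUBIC)
    for pts in segs:
        q=(proj(c,pts)-[u,v]+.5)*k-.5; cv2.polylines(im,[np.round(q).astype(np.int32)],False,(0,0,255),1)
    return im
t=np.linspace(0,2*np.pi,80)
cy=np.deg2rad(-2.5)
def circ(x,y,z,r): return np.c_[x+r*np.cos(t),y+r*np.sin(t),0*t+z]
segs=[circ(N[0],N[1],.192,.034),circ(N[0],N[1],.192,.021)]
for s in(1,-1):
    segs.append([[N[0]+np.cos(cy)*a*s-np.sin(cy)*b,N[1]+np.sin(cy)*a*s+np.cos(cy)*b,.192] for a,b in((.02,.0075),(.029,.0075),(.029,-.0075),(.02,-.0075))])
B=lambda p,g:[boxpts(*p,*g)[i] for i in ([1,3],[3,7],[7,5],[5,1],[0,1],[4,5],[0,4],[2,3],[6,7],[0,2],[2,6],[4,6])]
C=[.5893,-.25,-.77]
rows=[]
for c,nu,ku,cu in((T,(274,220),(224,226),(368,206)),(S,(290,197),(274,162),(335,288))):
    rows.append(np.hstack([ov(c,0,0,*nu,40,6.5,segs),ov(c,0,0,*ku,40,6.5,B(K,g)),ov(c,0,0,*cu,40,6.5,B(C,(.06,.016,.0255,.0515)))]))
save(np.vstack(rows),'ov.png')
```

```text
106.0 133.0
both [0.5074 0.1308 0.582 ] 33.3 0.533
top [0.512  0.1343 0.5291] 30.3 0.367
side [0.5071 0.1266 0.666 ] 38.2 0.093
((19.541488647460938, 20.136320114135742), (13.505708694458008, 14.234932899475098), 169.13714599609375)
ring 293.54148864746094 240.13632011413574 [0.52669701 0.01284619 0.188     ]
```

View pics/ov.png

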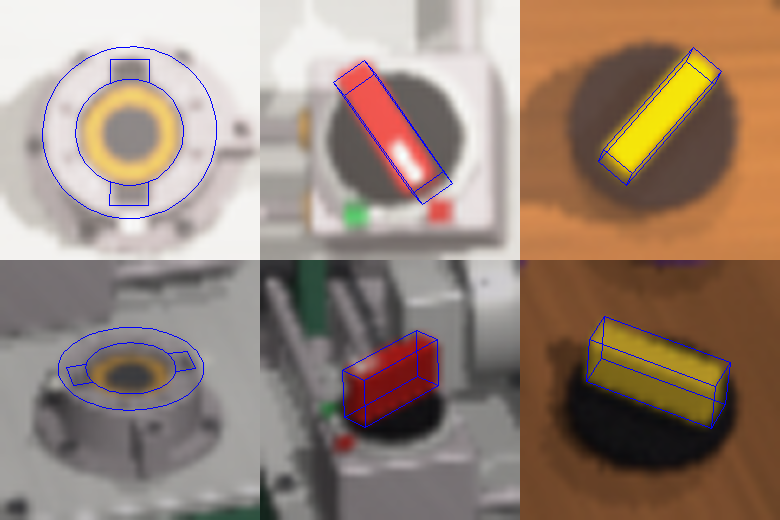

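The rim, slot, knob and cap overlays line up. My estimates are:
- knob axis at about (0.507, 0.129), with the bar yaw at about 33°
- neck at about (0.527, 0.013), with the slots at about −2.5°
- cap at about (0.589, −0.250), with the bar yaw at −44°

I'll move to above the knob with the jaw yaw at 123°, which keeps joint 7 well inside its range.

Request:
servo_tool --series '[0.55, 0, 0, 6, 0, 0.55, 0, 0, 6, 5, 0.55, 2.8, 4, 0, 10, 0.55, 2.8, 4, 0, 10, 0.55, 2.8, 4, 0, 10, 0.55, 2.8, 4, 0, 10, 0.55, 2.8, 4, 0, 10, 0.55, 2.8, 4, 0, 10, 0.55, 2.8, 4, 0, 10, 0.55, 2.8, 4, 0, 10, 0.55, 2.8, 4, 0, 10, 0.55, 0.6, 4, 0, 10, 0.55, 0.6, 4, 0, 10, 0.55, 0.6, 4, 0, 10, 0.55, 0.6, 4, 0, 10, 0.55, 0.6, 4, 0, 10, 0.55, 0.6, 4, 0, 10, 0.55, 0.6, 4, 0, 10, 0.55, 0.6, 4, 0, 10, 0.55, 0.6, 4, 0, 10]' --grip_force 30

```text
t: 2.6
tool_pos: [0.5004, 0.1228, 0.3416]
tool_rot: [[0.883, 0.006, -0.47], [0.47, -0.012, 0.883], [-0.0, -1.0, -0.014]]
contact_force: [1.1, 0.0, -0.1]
width: 0.0502
```

Request:
servo_tool --series '[0.55, 0.7, 0.6, -2, 5, 0.55, 0, 0, -3, 0, 0.55, 0, 0, 0, 0]'

```text
t: 2.98
tool_pos: [0.5064, 0.1339, 0.2901]
tool_rot: [[0.831, 0.006, -0.556], [0.556, -0.009, 0.831], [0.0, -1.0, -0.011]]
contact_force: [0.4, -0.3, -0.3]
width: 0.0505
```

Run:
```python
from h import *
s=get_state(); print(s['t'],s['tool_pos'],s['tool_rot'][:,2],s['q'])
T=cam('top');S=cam('side')
a=cv2.resize(T['frame'][200:290,200:290],None,fx=4.4,fy=4.4,interpolation=cv2.INTER_CUBIC)
b=cv2.resize(S['frame'][130:220,250:340],None,fx=4.4,fy=4.4,interpolation=cv2.INTER_CUBIC)
save(np.hstack([a,b]),'k1.png')
```

```text
2.975 [0.50638348 0.13385287 0.29009862] [-0.5555617   0.83140307 -0.01096056] [ 0.68577839  0.45681706 -1.29587825  1.776763    0.47271263  1.26680474
  1.4275459 ]
```

View pics/k1.png

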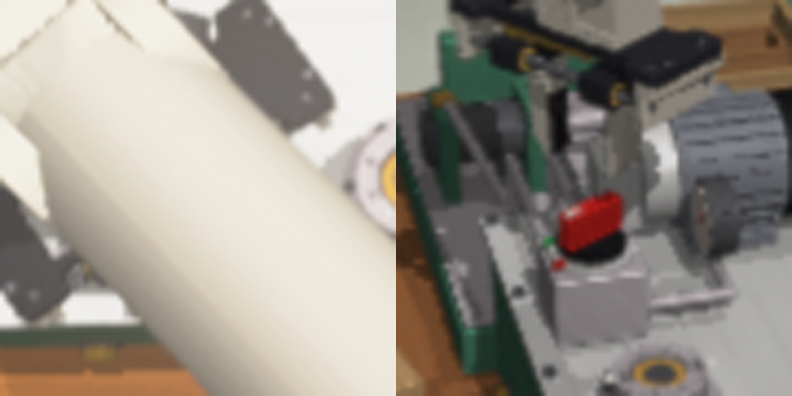

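Request:
servo_tool --series '[0.55, 0, -0.4, -2, 0, 0.55, 0, 0, -2, 0, 0.55, 0, 0, -1, 0, 0.55, 0, 0, -0.4, 0, 0, 0, 0, 0, 0, 0, 0, 0, 0, 0, 0, 0, 0, 0, 0, 0, 0, 0, 0, 0]' --grip_force 50

```text
t: 4.08
tool_pos: [0.5082, 0.1314, 0.2375]
tool_rot: [[0.833, 0.012, -0.553], [0.553, -0.005, 0.833], [0.007, -1.0, -0.011]]
contact_force: [-6.3, 9.0, -2.8]
width: 0.015
```

Request:
servo_tool --series '[0, 0, 0.1, 0, 0, 0, 0, 0, 0, -6, 0, 0, 0, 0, -8, 0, 0, 0, 0, -8, 0, 0, 0, 0, -8, 0, 0, 0, 0, -8]'

```text
t: 4.82
tool_pos: [0.5083, 0.1316, 0.2375]
tool_rot: [[0.995, 0.006, 0.096], [-0.096, -0.013, 0.995], [0.007, -1.0, -0.012]]
contact_force: [-1.2, 0.3, -1.7]
width: 0.0132
```

Request:
servo_tool --series '[0, 0, 0, 0, -8, 0, 0, 0, 0, -8, 0, 0, 0, 0, -6, 0, 0, 0, 0, -5, 0, 0, 0, 0, -5]'

```text
t: 5.45
tool_pos: [0.5087, 0.1313, 0.2375]
tool_rot: [[0.785, -0.0, 0.62], [-0.62, -0.016, 0.785], [0.01, -1.0, -0.012]]
contact_force: [-0.3, -1.1, -0.6]
width: 0.0141
```

Run:
```python
from h import *
s=get_state(); print(s['t'],s['tool_pos'],np.degrees(np.arctan2(s['tool_rot'][1,2],s['tool_rot'][0,2])),s['q'],s['torque'],s['width'])
S=cam('side')
crop(S,'k2.png',250,130,90,90,6)
```

```text
5.45 [0.50867001 0.13128069 0.23754839] 51.68594779794063 [ 0.45244341  0.37452648 -0.94221504  1.83577863  0.35229156  1.11166505
  0.28317811] [-0.02093956 -0.27771439  1.40271664] 0.014062503532854508
```

View pics/k2.png

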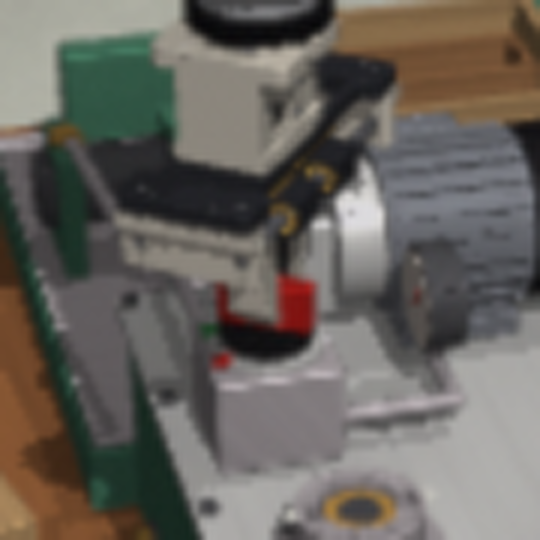

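The side picture shows the bar turned toward the green mark near (205,330), and the 1.4 N m reading means it is at its stop. Next I'll release, lift and check.

Request:
servo_tool --series '[0, 0, 0, 0, 3, 0.55, 0, 0, 0, 0, 0.55, 0, 0, 0, 0, 0.55, 0, 0, 0, 0, 0.55, 0, 0, 3, 0, 0.55, 0, 0, 5, 0, 0.55, 0, -5, 4, 0, 0.55, 1, -6, 0, 0, 0.55, 1, -6, 0, 0, 0.7, 1, -6, 0, 0, 0.7, 1, -6, 0, 0, 0.7, 1, -6, 0, 0]'

```text
t: 7.0
tool_pos: [0.5592, -0.2206, 0.3639]
tool_rot: [[0.822, 0.009, 0.57], [-0.569, -0.018, 0.822], [0.017, -1.0, -0.01]]
contact_force: [0.5, -0.0, 0.3]
width: 0.064
```

Run:
```python
from h import *
s=get_state(); print(s['t'],s['tool_pos'],np.degrees(np.arctan2(s['tool_rot'][1,2],s['tool_rot'][0,2])),s['q'],s['torque'],s['width'])
T=cam('top');S=cam('side')
a=cv2.resize(T['frame'][210:280,210:280],None,fx=5.6,fy=5.6,interpolation=cv2.INTER_CUBIC)
b=cv2.resize(S['frame'][150:220,260:330],None,fx=5.6,fy=5.6,interpolation=cv2.INTER_CUBIC)
save(np.hstack([a,b]),'k3.png'); save(T,'t3.png')
```

```text
7.0 [ 0.55915269 -0.22055544  0.36391488] 55.27860620841228 [ 0.95607867  0.38134229 -0.85213403  1.50197159  0.30581587  1.37914928
  1.0491418 ] [ 0.06740718 -0.18956231 -0.02519004] 0.06397605272164793
```

View pics/k3.png

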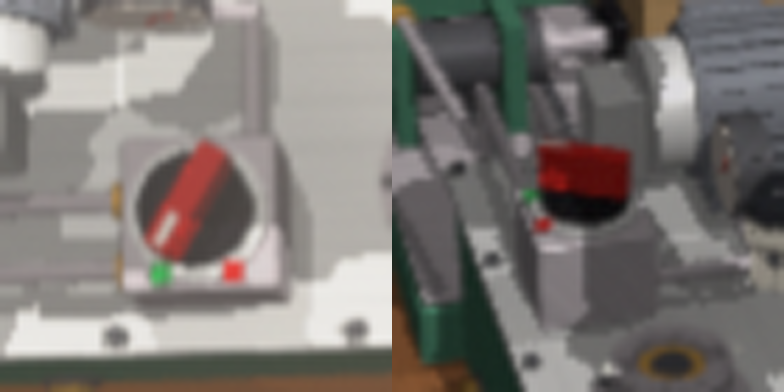

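View pics/t3.png

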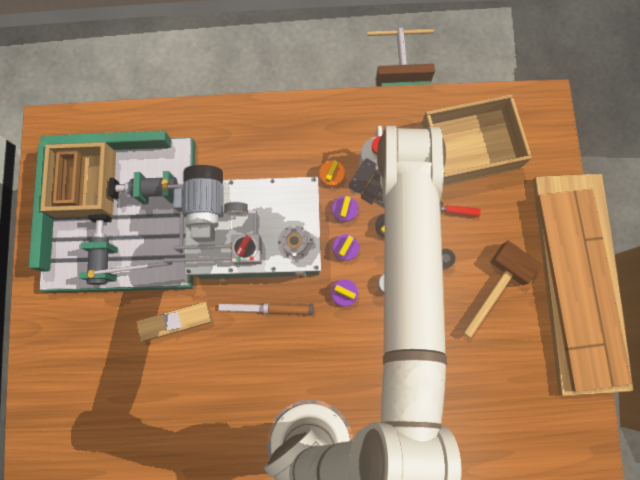

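The pointer is now at the green mark: in the top crop the white line is at about (165,230), beside the green square at (160,272). Before descending to the cap I'll check the jug clearance.

Run:
```python
from h import *
import pickle
T=pickle.load(open('top0.pkl','rb')); S=pickle.load(open('side0.pkl','rb'))
print('jug top', atz(T,381,146,.2), atz(S,417,248,.2),'base',atz(S,411,288,0.03),atz(T,378,170,.05))
for uv in ((346,209),(346,247),(332,173)): print(atz(T,*uv,.045))
print('tin',atz(T,390,283,.036),'filter',atz(T,445,259,.046))
print(-2.2*0)
```

```text
jug top [ 0.76280815 -0.22532294  0.2       ] [ 0.76177952 -0.23915959  0.2       ] base [ 0.776606   -0.22310774  0.03      ] [ 0.74484178 -0.22851127  0.05      ]
[ 0.63594974 -0.13068952  0.045     ]
[ 0.52707124 -0.12454125  0.045     ]
[ 0.74411268 -0.09660646  0.045     ]
tin [ 0.4213447  -0.24097552  0.036     ] filter [ 0.47902179 -0.39761311  0.046     ]
-0.0
```

Request:
servo_tool --series '[0.7, 3, -2.9, -4, -9.6, 0.7, 0, 0, -6, 0, 0.7, 0, 0, -6, 0, 0.7, 0, 0, -4, 0, 0.7, 0, 0, 0, 0]'

```text
t: 7.72
tool_pos: [0.5878, -0.2596, 0.1584]
tool_rot: [[0.697, 0.006, 0.717], [-0.717, -0.02, 0.697], [0.018, -1.0, -0.01]]
contact_force: [0.0, -0.3, -0.1]
width: 0.0646
```

Request:
servo_tool --series '[0.7, 0.1, 1.0, -3, 1.5, 0.7, 0, 0, -4, 0, 0.7, 0, 0, -1, 0, 0.7, 0, 0, 0, 0]'

```text
t: 8.22
tool_pos: [0.5953, -0.251, 0.086]
tool_rot: [[0.714, 0.018, 0.7], [-0.7, -0.024, 0.714], [0.03, -1.0, -0.005]]
contact_force: [-0.4, 0.7, 0.2]
width: 0.0639
```

Run:
```python
from h import *
s=get_state(); print(s['t'],s['tool_pos'],np.degrees(np.arctan2(s['tool_rot'][1,2],s['tool_rot'][0,2])),s['tool_rot'][:,1],s['contact_force'])
S=cam('side'); crop(S,'c1.png',310,240,100,90,6)
```

```text
8.225 [ 0.59527294 -0.25102688  0.08601505] 45.57315648110384 [ 0.01806778 -0.02416813 -0.99954462] [-0.3905081   0.65114335  0.15769208]
```

View pics/c1.png

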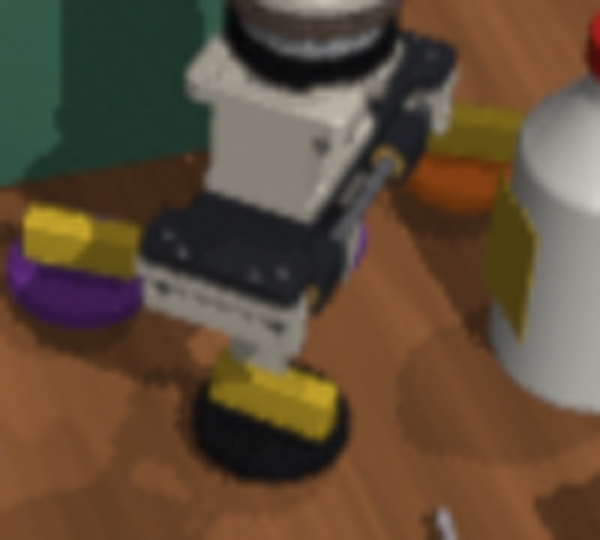

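Request:
servo_tool --series '[0.7, -0.6, 0.1, -2, 0, 0.7, 0, 0, -1, 0, 0.7, 0, 0, 0, 0]'

```text
t: 8.65
tool_pos: [0.5908, -0.2514, 0.0578]
tool_rot: [[0.713, 0.023, 0.701], [-0.7, -0.027, 0.713], [0.035, -0.999, -0.003]]
contact_force: [-0.3, 0.1, -0.6]
width: 0.0641
```

Request:
servo_tool --series '[0.7, -0.15, 0.15, -2.0, 0, 0.7, 0, 0, -0.7, 0, 0.7, 0, 0, 0, 0, 0, 0, 0, 0, 0, 0, 0, 0, 0, 0, 0, 0, 0, 0, 0, 0, 0, 0, 0, 0]' --grip_force 35

```text
t: 9.52
tool_pos: [0.5899, -0.2498, 0.0295]
tool_rot: [[0.713, 0.024, 0.701], [-0.7, -0.027, 0.713], [0.036, -0.999, -0.003]]
contact_force: [-0.1, 0.8, -0.4]
width: 0.029
```

Run:
```python
from h import *
s=get_state(); print(s['t'],s['tool_pos'],np.degrees(np.arctan2(s['tool_rot'][1,2],s['tool_rot'][0,2])),s['tool_rot'][:,1],s['contact_force'],s['torque'],s['width'])
S=cam('side'); crop(S,'c2.png',310,240,100,90,6)
```

```text
9.525 [ 0.58989245 -0.24978186  0.02950204] 45.50899513753399 [ 0.02380462 -0.02718253 -0.99934701] [-0.08006008  0.83177155 -0.44839014] [ 0.0659818  -0.12594781 -0.00073957] 0.029019292660092722
```

View pics/c2.png

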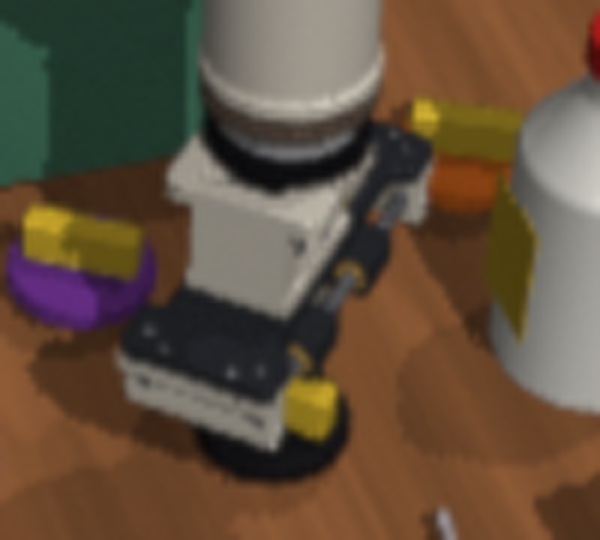

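Request:
servo_tool --series '[0, 0, 0, 0, 0, 0, 0, 0, 0, 0, 0, 0, 0, 0, 0]'

```text
t: 9.95
tool_pos: [0.5897, -0.2501, 0.0295]
tool_rot: [[0.713, 0.023, 0.701], [-0.7, -0.028, 0.713], [0.036, -0.999, -0.003]]
contact_force: [0.2, 1.0, 0.5]
width: 0.0154
```

Request:
servo_tool --series '[0, 0, 0, 2, 0, 0, 0, 0, 4, 0, 0, 0, 0, 6, 0, 0, 0, 0, 6, 0, 0, 0, 0, 6, 0, 0, 0, 0, 3, 0, 0, -1, 4, 0, 7, 0, -1, 4, 0, 7, 0, -1, 4.5, 0, 7, 0, -1, 4.5, 0, 7, 0, -1, 4, 0, 7, 0, -1, 3, 0, 7, 0, 0, 0, 0, 0]'

```text
t: 11.58
tool_pos: [0.5215, 0.0031, 0.3216]
tool_rot: [[0.999, 0.043, 0.011], [-0.011, -0.01, 1.0], [0.043, -0.999, -0.009]]
contact_force: [-0.2, -0.9, -2.8]
width: 0.0161
```

Run:
```python
from h import *
s=get_state(); print(s['t'],s['tool_pos'],np.degrees(np.arctan2(s['tool_rot'][1,2],s['tool_rot'][0,2])),s['tool_rot'],s['contact_force'],s['torque'],s['width'],s['q'])
S=cam('side'); save(S,'s4.png')
```

```text
11.575 [0.52148498 0.00307237 0.32160537] 89.36290851430819 [[ 0.99899988  0.04330835  0.01111865]
 [-0.01071076 -0.00963892  0.99989618]
 [ 0.04341102 -0.99901525 -0.00916542]] [-0.19185349 -0.91172542 -2.82185786] [ 0.047245   -0.09871414  0.05225718] 0.01607446328532799 [ 0.86944079  0.26808112 -1.0993986   1.77248477  0.27418322  1.21595522
  1.25757529]
```

View pics/s4.png

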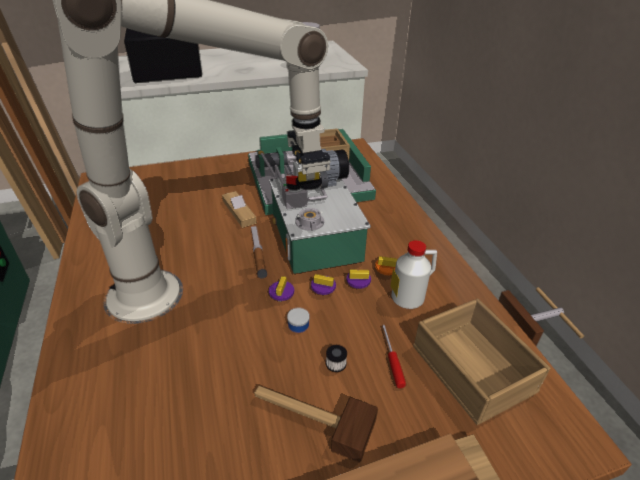

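Request:
servo_tool --series '[0, 0.3, 0.5, -3, -1, 0, 0.25, 0.4, -3, -0.9, 0, 0, 0, -1, 0, 0, 0, 0, 0, 0]'

```text
t: 12.12
tool_pos: [0.5291, 0.0059, 0.2523]
tool_rot: [[0.997, 0.046, 0.057], [-0.056, -0.016, 0.998], [0.047, -0.999, -0.014]]
contact_force: [-0.6, 0.4, -2.4]
width: 0.0158
```

```bash
cat > look.py <<'E'
from fit import *
import sys
n=sys.argv[1]
s=get_state(); print(s['t'],s['tool_pos'],np.degrees(np.arctan2(s['tool_rot'][1,2],s['tool_rot'][0,2])),s['tool_rot'][2],s['contact_force'],s['torque'],s['width'])
S=cam('side');T=cam('top')
a=cv2.resize(S['frame'][160:235,270:345],None,fx=5.3,fy=5.3,interpolation=cv2.INTER_CUBIC)
b=cv2.resize(T['frame'][200:275,255:330],None,fx=5.3,fy=5.3,interpolation=cv2.INTER_CUBIC)
save(np.hstack([a,b]),n)
E
python3 look.py n1.png
```

```text
12.125 [0.52909079 0.00592578 0.25233309] 86.74216229457872 [ 0.0467875  -0.9988096  -0.01379554] [-0.58084025  0.36598212 -2.42851034] [ 0.11092112 -0.07183455  0.03388106] 0.015814626217691894
```

View pics/n1.png

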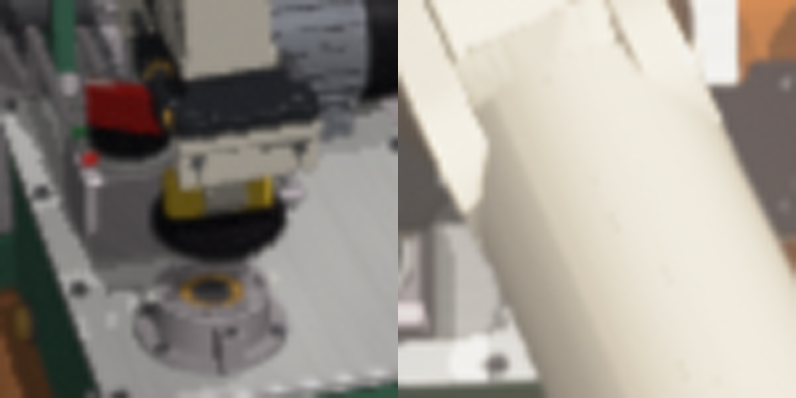

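```bash
cat > ov.py <<'E'
from fit import *
import sys
Rg=np.array([[.713,.023,.701],[-.7,-.028,.713],[.036,-.999,-.003]])
yawg=np.deg2rad(-44.4)
off=Rg.T@np.array([-.0004,.0004,-.0295])
Rcg=np.array([[np.cos(yawg),-np.sin(yawg),0],[np.sin(yawg),np.cos(yawg),0],[0,0,1]])
Rrel=Rg.T@Rcg
NX,NY,NYAW=.5267,.0128,-2.5
def cappose(s):
    R=np.array(s['tool_rot']); return np.array(s['tool_pos'])+R@off, R@Rrel
if __name__=='__main__':
    s=get_state(); p,R=cappose(s)
    print('t',s['t'],'cap',p.round(4),'yaw',np.degrees(np.arctan2(R[1,0],R[0,0])).round(1),'axis',R[:,2].round(3),'F',np.round(s['contact_force'],1),'M',np.round(s['torque'],2),'w',round(float(s['width']),4))
    print('d to neck mm',((np.array([NX,NY,.192])-p)*1000).round(1),'turn',(NYAW-np.degrees(np.arctan2(R[1,0],R[0,0]))).round(1))
    if len(sys.argv)>1:
        S=cam('side'); t=np.linspace(0,2*np.pi,80); k=8
        C=lambda r,z:(R@np.c_[r*np.cos(t),r*np.sin(t),0*t+z].T).T+p
        box=[(R@boxpts(0,0,0,.06,.016,.0255,.0515)[i].T).T+p for i in ([1,3],[3,7],[7,5],[5,1],[0,1],[4,5],[0,4],[2,3],[6,7],[0,2],[2,6],[4,6])]
        u,v,w,h=265,160,95,72
        im=cv2.resize(S['frame'][v:v+h,u:u+w],None,fx=k,fy=k,interpolation=cv2.INTER_CUBIC)
        for P,col in [(C(.037,.0255),(0,0,255)),(C(.037,.0135),(0,0,255))]+[(b,(0,255,255)) for b in box]+[(np.c_[NX+.034*np.cos(t),NY+.034*np.sin(t),0*t+.192],(0,255,0)),(np.c_[NX+.021*np.cos(t),NY+.021*np.sin(t),0*t+.192],(0,255,0))]:
            q=(proj(S,P)-[u,v]+.5)*k-.5; cv2.polylines(im,[np.round(q).astype(np.int32)],False,col,1)
        save(im,sys.argv[1])
E
python3 ov.py o1.png
```

```text
t 12.225 cap [0.5295 0.0058 0.2237] yaw -3.1 axis [-0.012  0.011  1.   ] F [-0.6 -0.2 -2.1] M [ 0.11 -0.06  0.  ] w 0.0154
d to neck mm [ -2.8   7.  -31.7] turn 0.6
```

View pics/o1.png

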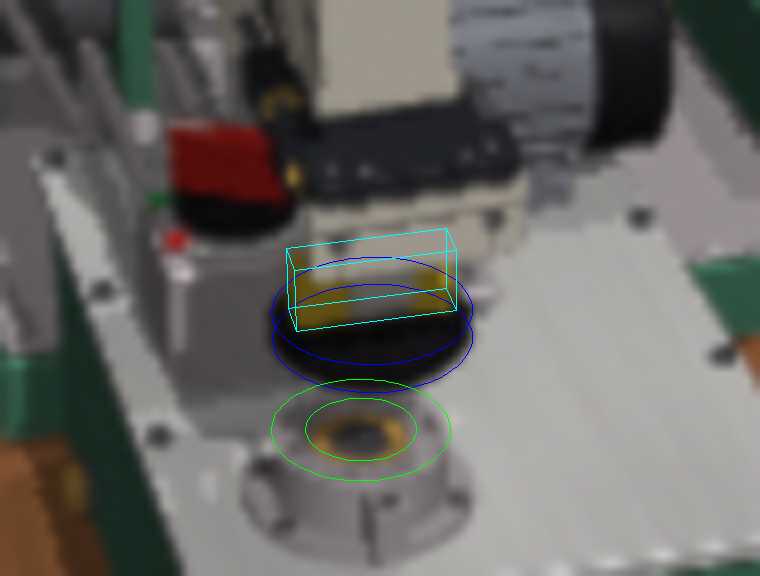

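Request:
servo_tool --series '[0, -0.25, 0.7, -1.0, 0.5, 0, 0, 0, -0.8, 0, 0, 0, 0, -0.4, 0, 0, 0, 0, 0, 0]'

```text
t: 12.78
tool_pos: [0.5278, 0.0137, 0.2312]
tool_rot: [[0.998, 0.05, 0.048], [-0.047, -0.017, 0.999], [0.051, -0.999, -0.014]]
contact_force: [-0.3, 1.0, -1.9]
width: 0.0159
```

```bash
python3 ov.py
```

```text
t 12.775 cap [0.5277 0.0133 0.2017] yaw -2.6 axis [-0.015  0.012  0.999] F [-0.3  1.  -1.9] M [ 0.11 -0.05 -0.01] w 0.0159
d to neck mm [-1.  -0.5 -9.7] turn 0.1
```

Request:
servo_tool --series '[0, -0.1, 0, -0.5, 0, 0, 0, 0, -0.3, 0, 0, 0, 0, -0.3, 0, 0, 0, 0, 0, 0]'

```text
t: 13.28
tool_pos: [0.527, 0.0135, 0.2195]
tool_rot: [[0.998, 0.051, 0.048], [-0.047, -0.017, 0.999], [0.051, -0.999, -0.014]]
contact_force: [0.5, -0.7, -1.8]
width: 0.0159
```

```bash
python3 ov.py o2.png
```

```text
t 13.275 cap [0.5268 0.0132 0.19  ] yaw -2.6 axis [-0.015  0.012  0.999] F [ 0.5 -0.7 -1.8] M [ 0.09 -0.04  0.05] w 0.0159
d to neck mm [-0.1 -0.4  2. ] turn 0.1
```

View pics/o2.png

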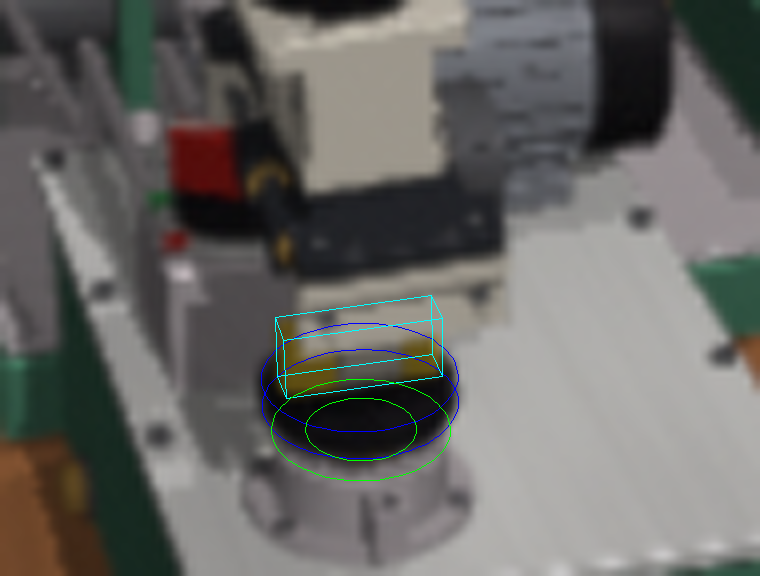

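The foot is already 2 mm below the rim with no side load, so the lugs are entering the slots. Next I'll press down.

Request:
servo_tool --series '[0, 0, 0, -0.4, 0, 0, 0, 0, -0.4, 0, 0, 0, 0, -0.4, 0]' --grip_force 50

```text
t: 13.7
tool_pos: [0.5278, 0.0137, 0.2089]
tool_rot: [[0.997, 0.052, 0.048], [-0.047, -0.018, 0.999], [0.053, -0.998, -0.015]]
contact_force: [-3.4, -1.0, 7.5]
width: 0.0156
```

```bash
python3 ov.py
```

```text
t 13.7 cap [0.5277 0.0133 0.1794] yaw -2.6 axis [-0.017  0.013  0.999] F [-3.4 -1.   7.5] M [ 0.04  0.76 -0.02] w 0.0156
d to neck mm [-1.  -0.5 12.6] turn 0.1
```

Request:
servo_tool --series '[0, -0.05, 0, -0.15, 0, 0, 0, 0, -0.15, -6, 0, 0, 0, -0.15, -8, 0, 0, 0, -0.15, -8]'

```text
t: 14.2
tool_pos: [0.5272, 0.0133, 0.2084]
tool_rot: [[0.902, 0.04, 0.429], [-0.427, -0.043, 0.903], [0.054, -0.998, -0.021]]
contact_force: [-7.7, -1.8, 16.4]
width: 0.0158
```

```bash
python3 ov.py
```

```text
t 14.2 cap [0.527  0.0129 0.1789] yaw -25.3 axis [-0.009  0.024  0.999] F [-7.7 -1.8 16.4] M [0.13 1.72 0.17] w 0.0158
d to neck mm [-0.3 -0.1 13.1] turn 22.8
```

Request:
servo_tool --series '[0, -0.05, 0, -0.08, -9, 0, 0, 0, -0.08, -9, 0, -0.05, 0, -0.08, -9, 0, 0, 0, -0.08, -9]'

```text
t: 14.7
tool_pos: [0.5266, 0.0139, 0.2088]
tool_rot: [[0.461, 0.007, 0.887], [-0.885, -0.062, 0.461], [0.059, -0.998, -0.022]]
contact_force: [-4.7, -1.1, 9.0]
width: 0.0156
```

```bash
python3 ov.py
```

```text
t 14.7 cap [0.5262 0.0135 0.1793] yaw -62.4 axis [0.007 0.029 0.999] F [-4.7 -1.1  9. ] M [-0.2   0.98  0.08] w 0.0156
d to neck mm [ 0.5 -0.7 12.7] turn 59.9
```

Request:
servo_tool --series '[0, 0, 0, -0.08, -9, 0, 0, 0, -0.08, -9, 0, 0, 0, -0.08, -9, 0, 0, 0, -0.08, -6]'

```text
t: 15.2
tool_pos: [0.5265, 0.0134, 0.209]
tool_rot: [[-0.112, -0.029, 0.993], [-0.992, -0.061, -0.113], [0.064, -0.998, -0.022]]
contact_force: [-2.4, -2.0, 6.9]
width: 0.0159
```

```bash
python3 ov.py
```

```text
t 15.2 cap [0.5259 0.0132 0.1795] yaw -96.4 axis [0.022 0.025 0.999] F [-2.4 -2.   6.9] M [-0.3   0.22  1.21] w 0.0159
d to neck mm [ 0.8 -0.4 12.5] turn 93.9
```

Request:
servo_tool --series '[0, 0, 0, 0.1, -2, 0, 0, 0, 0.15, 0, 0, 0, 0, 0.1, 0, 0, 0, 0, 0, 0]'

```text
t: 15.7
tool_pos: [0.5262, 0.0135, 0.2093]
tool_rot: [[-0.136, -0.032, 0.99], [-0.989, -0.06, -0.138], [0.064, -0.998, -0.023]]
contact_force: [2.8, -0.4, -3.7]
width: 0.016
```

```bash
python3 ov.py o3.png
```

```text
t 15.7 cap [0.5256 0.0134 0.1798] yaw -97.8 axis [0.024 0.025 0.999] F [ 2.8 -0.4 -3.7] M [-0.16 -0.6   1.32] w 0.016
d to neck mm [ 1.1 -0.6 12.2] turn 95.3
```

View pics/o3.png

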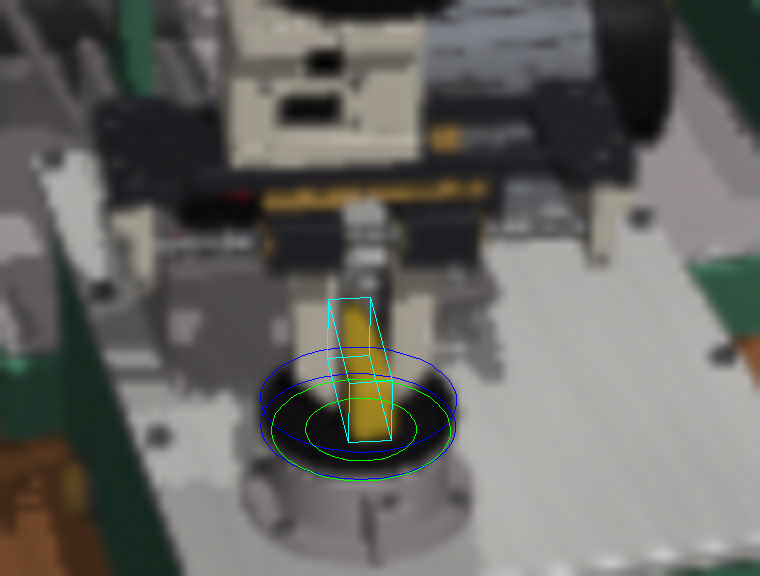

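The z torque of 1.3 N m shows the cap is against its stop, and that friction is keeping it from rising into the notch. I'll ease the twist and let it come up.

Request:
servo_tool --series '[0, 0, 0, 0, 3, 0, 0, 0, 0.1, 0, 0, 0, 0, 0.1, 0]'

```text
t: 16.12
tool_pos: [0.5262, 0.0132, 0.2106]
tool_rot: [[-0.087, -0.029, 0.996], [-0.994, -0.061, -0.089], [0.063, -0.998, -0.024]]
contact_force: [4.7, -0.4, -15.0]
width: 0.0159
```

```bash
python3 ov.py o4.png
```

```text
t 16.125 cap [0.5255 0.013  0.1811] yaw -95.0 axis [0.023 0.025 0.999] F [  4.7  -0.4 -15. ] M [ 0.33 -1.51  0.84] w 0.0159
d to neck mm [ 1.2 -0.2 10.9] turn 92.5
```

View pics/o4.png

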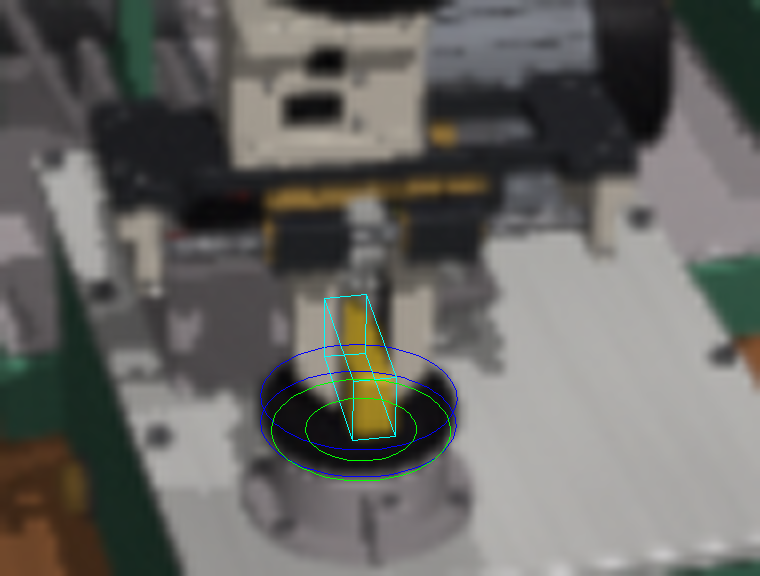

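Run:
```python
from ov import *
s=get_state(); p,R=cappose(s)
S=cam('side'); T=cam('top'); k=16
u,v,w,h=292,188,40,36
raw=cv2.resize(S['frame'][v:v+h,u:u+w],None,fx=k,fy=k,interpolation=cv2.INTER_CUBIC)
ims=[]
for dy in (-84,-89,-94,-99):
    im=cv2.resize(S['frame'][v:v+h,u:u+w],None,fx=9.5,fy=9.5,interpolation=cv2.INTER_CUBIC)[:300]
    B=boxpts(NX,NY,np.deg2rad(dy),.06,.016,.181+.0255,.181+.0515)
    for i in ([1,3],[3,7],[7,5],[5,1],[0,1],[4,5],[0,4],[2,3],[6,7],[0,2],[2,6],[4,6]):
        q=(proj(S,B[i])-[u,v]+.5)*9.5-.5; cv2.polylines(im,[np.round(q).astype(np.int32)],False,(0,255,255),1)
    cv2.putText(im,str(dy),(5,20),0,.6,(255,0,0),2); ims.append(im)
save(np.vstack([np.hstack(ims[:2]),np.hstack(ims[2:])]),'o5.png'); save(T,'t5.png')
```

```text
(no output)
```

View pics/o5.png

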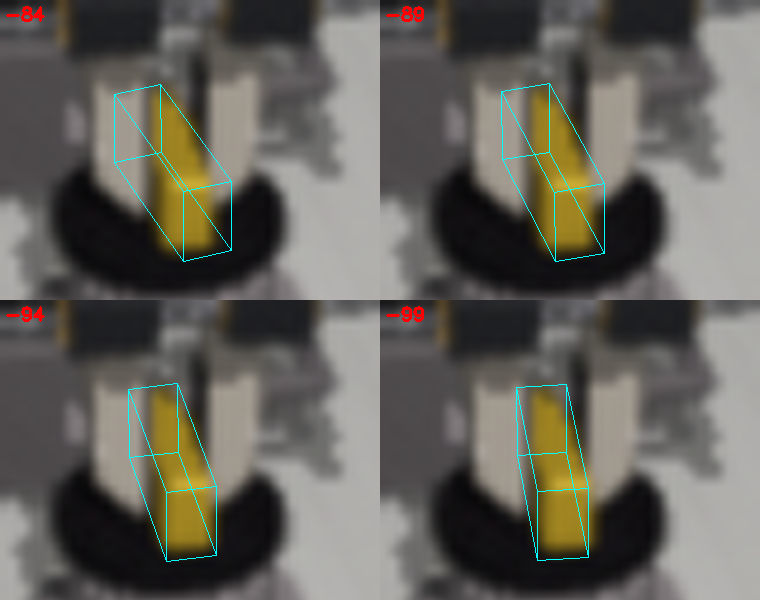

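View pics/t5.png

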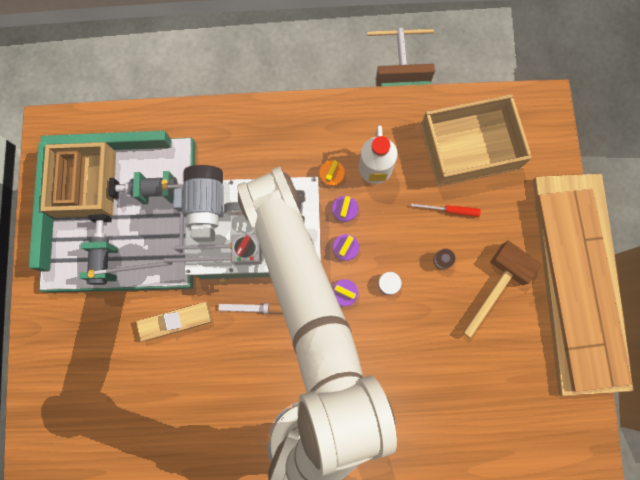

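Request:
servo_tool --series '[0, 0, 0, -0.1, 0, 0, 0, 0, 0, 0, 0, 0, 0, 0, 0]'

```text
t: 16.65
tool_pos: [0.5262, 0.0133, 0.2109]
tool_rot: [[-0.087, -0.029, 0.996], [-0.994, -0.062, -0.089], [0.064, -0.998, -0.023]]
contact_force: [1.9, -1.3, -8.8]
width: 0.0155
```

```bash
python3 ov.py o6.png
python3 - <<'E'
from h import *
T=cam('top');S=cam('side')
a=cv2.resize(T['frame'][215:275,215:275],None,fx=6.5,fy=6.5,interpolation=cv2.INTER_CUBIC)
b=cv2.resize(S['frame'][185:245,285:345],None,fx=6.5,fy=6.5,interpolation=cv2.INTER_CUBIC)
save(np.hstack([a,b]),'k6.png')
E
```

```text
t 16.65 cap [0.5256 0.0131 0.1814] yaw -94.9 axis [0.022 0.026 0.999] F [ 1.9 -1.3 -8.8] M [ 0.18 -0.97  0.76] w 0.0155
d to neck mm [ 1.1 -0.3 10.6] turn 92.4
```

View pics/k6.png

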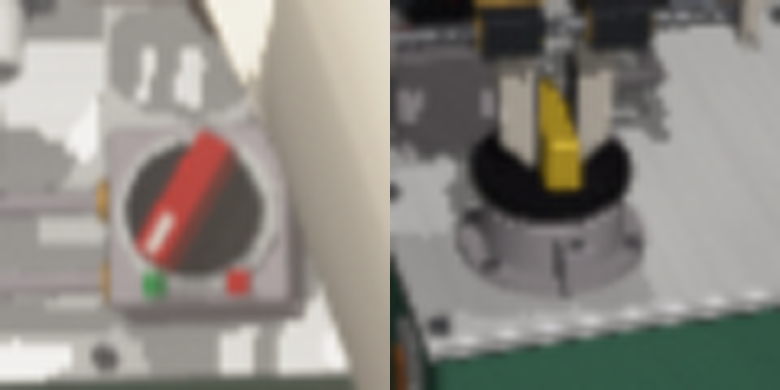

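Request:
servo_tool --series '[0, 0, 0, -0.15, 0, 0, 0, 0, -0.05, 0]'

```text
t: 17.05
tool_pos: [0.5263, 0.0133, 0.2108]
tool_rot: [[-0.087, -0.028, 0.996], [-0.994, -0.063, -0.089], [0.065, -0.998, -0.023]]
contact_force: [-0.2, -0.7, -2.9]
width: 0.0155
```

```bash
python3 ov.py
```

```text
t 17.05 cap [0.5257 0.013  0.1813] yaw -95.0 axis [0.022 0.027 0.999] F [-0.2 -0.7 -2.9] M [ 0.01 -0.11  0.71] w 0.0155
d to neck mm [ 1.  -0.2 10.7] turn 92.5
```

```bash
python3 -c "
from cell import *
print(hand_in())"
```

```text
the job is handed in; nothing more can be done
None
```

I turned the hand valve clockwise to its stop at the green mark. Then I set the black, yellow-barred cap in the neck, pushed it down and turned it clockwise to its stop. I handed the job in at about 17 s, still gripping the cap at 50 N.

- **Valve:** a picture taken just before the end still showed the pointer at the green mark.
- **Cap position:** it was about 1 mm off the neck centre and tilted about 0.03 rad, worked out from the arm pose and my camera estimate of the neck. It had turned about 92° from the slots by the fingers' angle. The cap was at rest with almost no load left on it.
- **Lock:** an upward pull of roughly 9 to 15 N did not lift the cap out.
- **Checks that disagreed:** the arm pose put the foot 10.7 mm below the rim, not the 9 mm expected in the notch, although the side picture showed the cap about 2 mm higher than that. Both are within the allowed 7.5 to 15.5 mm. The fingers were still twisting the cap against its stop at about 0.7 N m, so the bar may sit a few degrees off the finger angle.
- **Other things on the bench:** none looked moved in the last top view. I compared by eye only, and the arm hid part of the bench.

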